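# Unlock the cash box and hold the sprung lock open

### The job

Take the key with the round head out of the key block, push it fully home in the keyhole on top of the grey cash box (the pins are sticky: push firmly and wiggle it if it catches), turn it a quarter turn clockwise as seen from above, and finish while still holding it turned, because the lock springs back when let go. Leave the square-headed key standing in the block, and do not push the mint tin, the marker or the wrapped bar about.

Things in the scene. Friction and masses are not known exactly. Their poses are not given: they have to be found in the camera images.
- box_key: Key to use: black head, a round disc 35 mm wide, 10 mm thick (y), 40 g; stands head up in the block. Origin at its lower tip, z up to the head, x along bit and head width. Above the tip: bit 0-12 mm (14 in x, 5 in y, same both ways round), round shank 5.6 mm to 19, shoulder 19-23 (22 x 10), head to 60. Grip the flat faces along y: 24 mm wide in x, 23 to 59 mm above the tip.
- spare_key: The other key, not for this box: same build and frame but a square-cornered black head, 35 mm wide, 37 mm tall, 10 mm thick; its bit is 18 mm wide and does not fit the keyhole. Must stay where it stands.
- key_block: Fixed wooden block, 140 (x) x 50 (y) x 34 mm high, origin at the centre of its underside. Two slots in its top at x = -40 and +40 mm, each 20.5 mm (x) by 7.5 mm, 26 mm deep. One key stands in each (either in either) with its shoulder on the block's top, its origin 15 mm above the worktop, its x along the block's x (yaw near a quarter turn: the block's length runs left-right).
- cash_box: Fixed grey steel cash box, 120 (x) x 170 (y) x 50 mm high, origin at the centre of its underside. On its top, towards -y (the robot's right), sits a square steel lock case, 50 x 50 x 38 mm; a brass bolt runs from it to +y through a staple on the flap and is drawn back as the key turns.
- keyhole (a point): Middle of the keyhole in the lock case's top, 88 mm above the worktop, axes as cash_box. Slot 16 (x) by 7 mm (y) in a fixed 4 mm plate; the turning plug with an equal slot is 1 mm below it. The key goes straight down, its x along the slot, until its shoulder meets the plate (tip 19 mm deep). From 8 mm deep sticky pins resist with 4 to 6 N. It can turn only when 16 mm deep or more.
- lock_plug (a joint): Angle of the lock's plug: 0 in line with the keyhole, grows clockwise from above to a stop at 1.57 rad. Starts within 0.2 rad of 0, so the key may catch on it and need a slight twist (up to 0.1 rad either way) to enter. Spring and friction resist with up to 0.1 N m; it springs back when let go. The key has 0.15 rad of play in it, so the key turns that much further than the plug.
- mint_tin: Bystander: flat pink and white tin, 60 x 90 x 22 mm, near the front edge; origin at the centre of its underside.
- marker_a: Bystander: white marker pen with black cap, 17 x 135 x 16 mm, lying near the front edge; origin under its middle.
- bar_0: Bystander: wrapped bar, 52 x 153 x 14 mm, at the left; origin under its middle.
Not all that is in view belongs to the job. Leave any red look-alike of the box_key alone.

How it is judged:
By the outcome, as a careful person would: the job done as asked, in the order asked, and still so for the second after the job is handed in, while the arm keeps its last pose, push and grip.
It also fails if it takes over 51 s, if anything falls off the work surface, if the arm or the gripper's body presses on something with over 40 N, if the wrist force passes 120 N, or if a joint passes its speed limit or range.

### The arm

A 6-joint arm with a two-finger parallel gripper is mounted at the origin on a cart in front of the work surface, level with it; the furniture and walls round the work are solid. World frame = base frame: x ahead of the robot, y to its left, z up, the work surface at z = 0. Lengths are in m, angles in rad, forces in N, time in s.
With the tool pointing down it reaches from about 0.3 to 0.775 m from the base axis. Payload 14.6 kg.
Tool frame: the origin (TCP) lies between the finger pads; the fingertips stand ahead of it and the grasp point (between the pads) lies 3 mm ahead of it (env.nose_length is the z of the fingertips in the tool frame, in m); z points along the fingers, y is the direction in which the jaws open and shut (so a half turn about z gives the same grasp; the last joint's range is limited). The gripper opens to 94 mm and grips with 3 to 60 N. Pads are 16 mm wide; open, the fingers measure 119 mm over their backs; the gripper's body (75 mm by 177 mm) begins 78 mm behind the grasp point.
Start: joints at [1.058, 0.3, 1.521, -0, 1.321, -0.067], TCP at [0.237, 0.496, 0.227] pointing down, gripper open.
Joint ranges: [-3.03, 3.03], [-0.79, 2.21], [0.23, 2.52], [-1.04, 4.18], [0, 3.07], [-2.55, 2.55]. Speed limits (rad/s): [2.22, 2.22, 2.57, 3.14, 3.14, 3.14].

### API

Orientations are given as a unit quaternion [w, x, y, z].
In Python, from cell import env gives the robot as it stands.
- The arm moves only by the shell command python3 -m jog 'ROWS' [FORCE]. ROWS is text: rows parted by semicolons, each of 7 numbers parted by spaces: the turn, a rotation vector about the tool's x, y, z in rad, then the shift along the tool's x, y, z in m, then the closure in counts, from 0 (fully open) to 255 (shut). A call has 1 to 12 rows; each row is the pose to reach, as a shift and turn from the pose commanded when the call began, along the tool's axes at that moment; what a row does not reach only later rows make up. A row lasts 1/12 s, in which the tool goes at most 41.7 mm and 7.16 degrees, less where a joint would pass 70% of its speed; a pose out of reach is approached as far as the arm can. A call with a gripper value outside its range is refused whole. The fingers move at their own pace and stop on an object; FORCE is the grip in N (left out, the last holds). Time passes only in rows, so rows that repeat a pose let the fingers close. It gives the time, the measured TCP pose, the force and the opening at its end, in the units of the state.
- env.observe(): the state, without advancing time (a new reading comes with each control period).
- env.get_image(name): name is "scene" or "top"; returns (picture, depth): 400x640x3 uint8, red, green, blue; 400x640 float32, m along the optical axis (not along the pixel's ray), 0 where there is no reading.
- env.calibration(name): a dict with "vfov" (degrees; the focal length in pixels is half the picture's height over the tangent of half this angle, whatever the lens; pixels are square), "cx", "cy" (the principal point, pixels), "T" (4x4, takes a point from camera to world coordinates). Camera axes: x right, y up, looking along -z (the intrinsics and any distortion apply to the point x, -y, -z); pixel columns grow to the right and rows downward; lengths in m; the calibration is good to about 2 mm. A picture is of the moment at which its call begins. calibration takes no time and is no camera call.
- env.job_done(): hands the job in, once; it reports no verdict.
Trained networks look in the newest picture that a camera, given by its name, has taken for a name from the list of things; names that differ only in an ending like _2 or _b are one class to them, and where a whole thing is asked for, a point or a joint stands for the part that bears it (a point fixed in the world has none). Each returns a list of dicts, best first, with "score" (0 to 1); they miss things now and then, are a little off and sometimes report something else, mostly with a low value. They report only what shows in the picture. A call takes as long as a camera call. They do not tell look-alikes from the thing itself.
- env.search_frame(label, camera): "point" ([x, y, z] in m, in world coordinates, good to about 4 mm: the middle of the surface that is visible of it).
- env.mark_of(label, camera): "point" ([x, y, z] in m, in world coordinates, good to about 4 mm: a listed point, or the origin of a listed thing).
The state is a dict: "time_s": time; "q": joint angles; "joint_vel": joint speeds; "joint_torque": joint torques, N m; "tcp_pos": TCP position; "ee_rot": TCP orientation; "wrist_force": force on the tool from outside, world axes, zero at the start; "moment": the same for the moment, N m; "gripper_width": opening from 0.0 (shut) to 1.0 (fully open).
Only numpy, scipy, OpenCV 4.12 (cv2) and the standard library are available. Lean on these libraries where they do the work, as an engineer would, in place of code of your own. Each camera call takes 0.05 s, during which the arm holds its last target.

## Working session

There is one attempt and no reset: what is moved stays moved. The work goes in short steps, Python scripts to look and compute and a shell command to move; the robot and the scene stay as the last step left them, time stands still between calls to the robot, and variables do not carry over. Pictures are saved under pics/ and viewed, and the job is handed in when it is done.

```bash
ls; mkdir -p pics; python3 - <<'E'
from cell import env
import cv2
s=env.observe(); print({k:(v if not hasattr(v,'round') else v) for k,v in s.items()}); print(env.nose_length)
for n in ("scene","top"):
    p,d=env.get_image(n); cv2.imwrite(f"pics/{n}0.png",cv2.cvtColor(p,cv2.COLOR_RGB2BGR)); print(n,env.calibration(n))
E
```

```text
pics
{'time_s': 0.0, 'q': array([ 1.05840354e+00,  3.00463061e-01,  1.52159097e+00, -4.31902849e-06,
        1.32070230e+00, -6.66152325e-02]), 'joint_vel': array([-0.00081405, -0.00116321, -0.00088978, -0.00091306, -0.00048739,
       -0.00054778]), 'joint_torque': array([-6.82672344e-04, -5.31815636e+01, -3.52731371e+01,  7.06981332e-02,
        2.45117967e-02, -6.34470712e-05]), 'tcp_pos': array([0.23702984, 0.49603461, 0.22688654]), 'ee_rot': array([-1.64097638e-04,  2.21047300e-01,  9.75262915e-01, -5.58226684e-04]), 'wrist_force': array([0.99358535, 0.20965556, 1.02952673]), 'moment': array([ 0.05278126, -0.00654936,  0.02539965]), 'gripper_width': 0.9992147390364228}
0.022
scene {'vfov': 47.214248220420785, 'cx': 318.4538782776291, 'cy': 198.77724567540739, 'T': array([[ 0.6745188 ,  0.34920319, -0.65044717, -0.30932339],
       [-0.73792953,  0.29264609, -0.60812686, -0.5518637 ],
       [-0.02200902,  0.89017717,  0.45508263,  0.60870815],
       [ 0.        ,  0.        ,  0.        ,  1.        ]])}
top {'vfov': 42.11980842255854, 'cx': 322.05032397191303, 'cy': 200.33161231189038, 'T': array([[ 0.03355445,  0.9787082 , -0.20249534,  0.16724119],
       [-0.99943275,  0.0322749 , -0.00961851,  0.14765855],
       [-0.0028782 ,  0.20270321,  0.97923599,  1.46327512],
       [ 0.        ,  0.        ,  0.        ,  1.        ]])}
```

View pics/scene0.png

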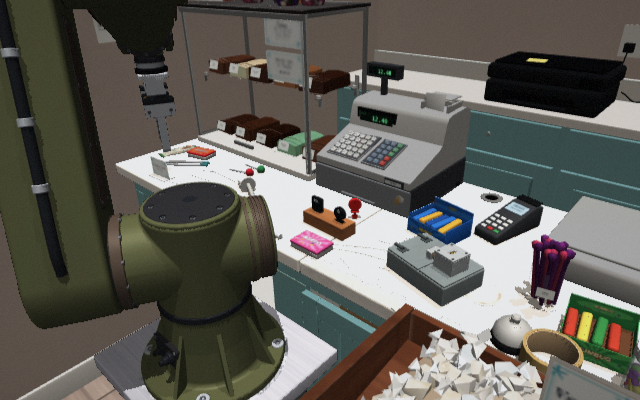

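View pics/top0.png

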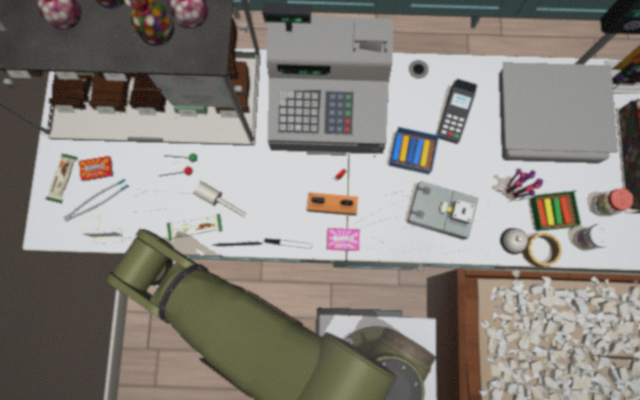

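Scene picture: block at about (330,220) with a black square head (317,201), a black round head (340,212) and a red look-alike (355,204) behind it. The cash box is at (435,265) with the lock case at (450,258). Next, close crops and measurements.

```bash
cat > h.py <<'E'
import numpy as np, cv2
from cell import env
def f(n):
    c=env.calibration(n); return 200/np.tan(np.radians(c['vfov']/2)),c['cx'],c['cy'],np.array(c['T'])
def ray(n,u,v):
    F,cx,cy,T=f(n); d=np.array([(u-cx)/F,-(v-cy)/F,-1.]); return T[:3,3],T[:3,:3]@d
def pz(n,u,v,z):
    o,d=ray(n,u,v); return o+d*(z-o[2])/d[2]
def pd(n,u,v,dep):
    o,d=ray(n,u,v); return o+d*dep
def proj(n,P):
    F,cx,cy,T=f(n); p=T[:3,:3].T@(np.asarray(P)-T[:3,3]); return cx+F*p[0]/-p[2], cy-F*p[1]/-p[2]
def tri(obs):
    A=np.zeros((3,3));b=np.zeros(3)
    for n,u,v in obs:
        o,d=ray(n,u,v); d=d/np.linalg.norm(d); M=np.eye(3)-np.outer(d,d); A+=M;b+=M@o
    return np.linalg.solve(A,b)
def crop(p,u0,v0,u1,v1,k,name):
    c=cv2.cvtColor(p[v0:v1,u0:u1],cv2.COLOR_RGB2BGR); c=cv2.resize(c,None,fx=k,fy=k,interpolation=cv2.INTER_NEAREST); cv2.imwrite(name,c)
E
python3 - <<'E'
from h import *
ps,ds=env.get_image("scene"); pt,dt=env.get_image("top")
np.savez("im0.npz",ps=ps,ds=ds,pt=pt,dt=dt)
crop(ps,290,180,390,245,8,"pics/c_s_block.png")
crop(ps,380,225,490,305,7,"pics/c_s_box.png")
crop(pt,295,160,370,225,8,"pics/c_t_block.png")
crop(pt,400,170,485,245,8,"pics/c_t_box.png")
for l in("box_key","spare_key","key_block","cash_box","keyhole"):
  for c in("scene","top"):
    print(l,c,[(np.round(r['point'],3).tolist(),round(float(r['score']),2)) for r in env.mark_of(l,c)])
E
```

```text
box_key scene [([0.539, 0.115, 0.0], 0.69), ([0.454, 0.091, 0.016], 0.54)]
box_key top [([0.456, 0.096, 0.018], 0.6), ([0.54, 0.113, -0.002], 0.57)]
spare_key scene [([0.458, 0.172, 0.021], 0.58)]
spare_key top [([0.458, 0.172, 0.014], 0.64), ([0.456, 0.132, 0.004], 0.23)]
key_block scene [([0.453, 0.131, 0.001], 0.89)]
key_block top [([0.455, 0.134, 0.004], 0.71)]
cash_box scene [([0.445, -0.178, -0.003], 0.82)]
cash_box top [([0.45, -0.172, -0.002], 0.92)]
keyhole scene [([0.437, -0.223, 0.089], 0.76), ([0.452, 0.091, 0.015], 0.56)]
keyhole top [([0.436, -0.218, 0.085], 0.61)]
```

```bash
cd pics; python3 -c "
import cv2,numpy as np
for a,b,o in(('c_s_block','c_t_block','b'),('c_s_box','c_t_box','x')):
  A=cv2.imread(a+'.png');B=cv2.imread(b+'.png');print(A.shape,B.shape)
"
```

```text
(520, 800, 3) (520, 600, 3)
(560, 770, 3) (600, 680, 3)
```

View pics/c_s_block.png

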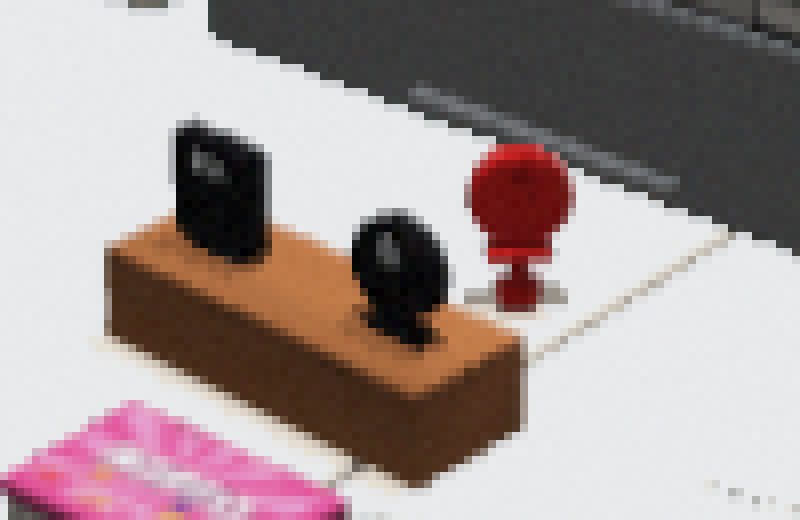

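View pics/c_t_block.png

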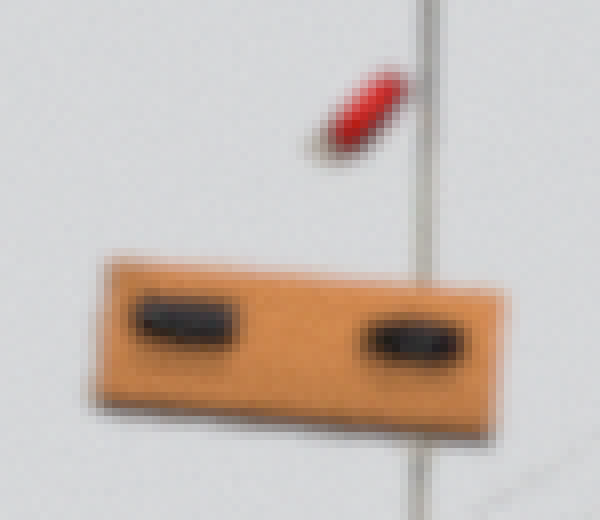

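View pics/c_s_box.png

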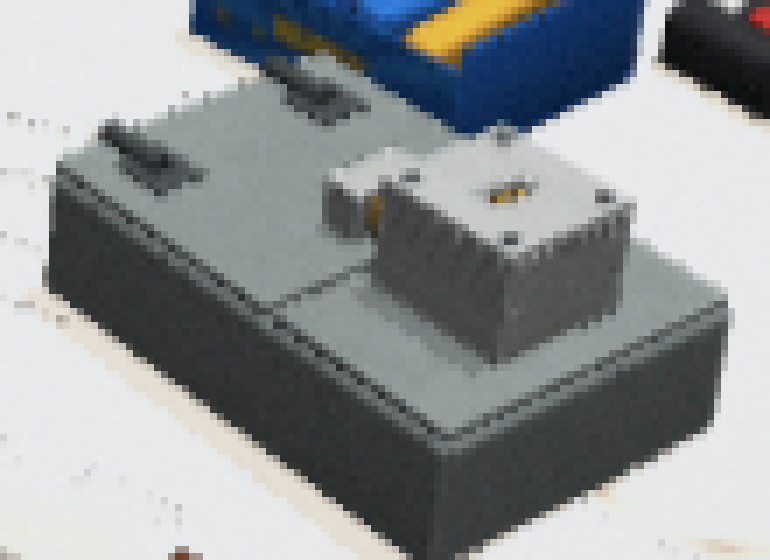

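View pics/c_t_box.png

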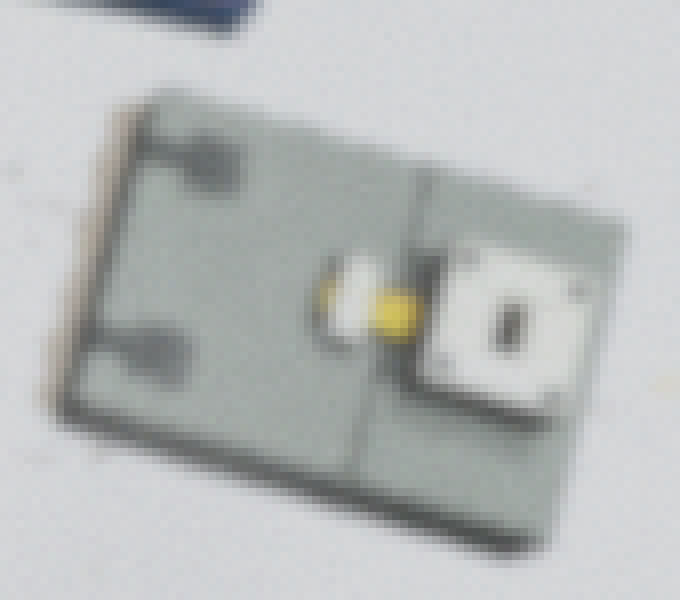

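Candidates for the key (scene picture): the black square head (317,201), the black round head (340,212) and the red round key (355,204). I choose the black round one. The crops confirm it is a disc, standing at the block's robot-right slot. Now precise geometry.

```bash
python3 - <<'E'
from h import *
t=lambda x,y,u0,v0,k:(u0+x/k-.5,v0+y/k-.5)
bt=[t(*c,295,160,8) for c in((108,262),(503,294),(488,430),(97,400))]
bs=[t(*c,290,180,8) for c in((170,215),(522,345),(420,395),(108,250))]
lt=[t(*c,400,170,8) for c in((455,240),(597,275),(545,412),(415,380))]
ls=[t(*c,380,225,7) for c in((500,130),(635,205),(510,260),(380,190))]
r=lambda a:np.round(a,4)
for nm,a,b,z in(("block",bt,bs,.034),("lock",lt,ls,.088)):
    T=[tri([("top",*p),("scene",*q)]) for p,q in zip(a,b)]
    print(nm,"tri",r(T).tolist(),"mean",r(np.mean(T,0)))
    for n,pts in(("top",a),("scene",b)):
        P=np.array([pz(n,*p,z) for p in pts]); e=P[1]-P[0]+P[2]-P[3]; g=P[0]-P[3]+P[1]-P[2]
        print(n,r(P[:,:2]).tolist(),"c",r(P.mean(0)),"yaws",np.degrees([np.arctan2(e[1],e[0]),np.arctan2(g[1],g[0])]).round(2), np.linalg.norm(e)/2,np.linalg.norm(g)/2)
print("hole",tri([("top",*t(511,327,400,170,8)),("scene",*t(510,192,380,225,7))]),pz("top",*t(511,327,400,170,8),.088),pz("scene",*t(510,192,380,225,7),.088))
print("head",pz("top",*t(412,341,295,160,8),.07),pz("scene",*t(400,262,290,180,8),.057),tri([("top",*t(412,341,295,160,8)),("scene",*t(400,262,290,180,8))]))
z=np.load("im0.npz")
for n,d,(u,v) in(("scene",z['ds'],(340,212)),("top",z['dt'],(346,202)),("top",z['dt'],(332,201)),("scene",z['ds'],(453,255)),("top",z['dt'],(458,210))):
    print(n,(u,v),r(pd(n,u,v,d[v,u])))
E
```

```text
block tri [[0.4808, 0.2068, 0.0277], [0.4787, 0.0624, 0.0303], [0.4305, 0.0658, 0.0324], [0.4363, 0.2034, 0.0323]] mean [0.4566 0.1346 0.0307]
top [[0.4847, 0.2021], [0.4778, 0.0627], [0.429, 0.067], [0.4352, 0.204]] c [0.4567 0.134  0.034 ] yaws [-92.71  -3.6 ] 0.1383121926122495 0.04927201015657567
scene [[0.4659, 0.2018], [0.4738, 0.0584], [0.43, 0.0632], [0.4349, 0.2006]] c [0.4512 0.131  0.034 ] yaws [-89.39  -2.78] 0.14042992376507127 0.037463848931557506
lock tri [[0.4663, -0.2021, 0.0856], [0.456, -0.25, 0.0851], [0.41, -0.2336, 0.0825], [0.4187, -0.189, 0.0826]] mean [ 0.4377 -0.2187  0.0839]
top [[0.4659, -0.2016], [0.4554, -0.2492], [0.408, -0.2306], [0.4174, -0.1873]] c [ 0.4367 -0.2172  0.088 ] yaws [-102.37  -18.93] 0.04653330826458888 0.05070260614302554
scene [[0.4627, -0.2037], [0.4517, -0.2517], [0.4041, -0.2379], [0.4116, -0.193]] c [ 0.4325 -0.2216  0.088 ] yaws [-101.26  -13.92] 0.04738188825651915 0.05086168886516437
hole [ 0.437034   -0.22048384  0.08628161] [ 0.4365831  -0.21986821  0.088     ] [ 0.43476412 -0.22167776  0.088     ]
head [0.45250599 0.09565951 0.07      ] [0.45845177 0.09509977 0.057     ] [0.45581487 0.09439284 0.0580973 ]
scene (340, 212) [0.4506 0.0869 0.0639]
top (346, 202) [0.451  0.096  0.0792]
top (332, 201) [0.4619 0.1337 0.0337]
scene (453, 255) [ 0.424  -0.2286  0.0892]
top (458, 210) [ 0.437  -0.2053  0.0886]
```

```bash
python3 -m jog '0 0 0.09 -0.03 -0.02 0 110;0 0 0.19 -0.06 -0.043 0 110;0 0 0.29 -0.092 -0.067 0 110;0 0 0.39 -0.123 -0.09 0 110;0 0 0.49 -0.154 -0.112 0 110;0 0 0.59 -0.185 -0.134 0 110;0 0 0.69 -0.216 -0.157 0 110;0 0 0.79 -0.247 -0.179 0 110;0 0 0.89 -0.278 -0.202 0 110;0 0 0.99 -0.309 -0.224 0 110;0 0 1.09 -0.34 -0.247 0 110;0 0 1.178 -0.37 -0.269 0 110' 30; python3 - <<'E'
from h import *
import cv2
s=env.observe();print(s['q'],s['tcp_pos'],s['ee_rot'])
ps,ds=env.get_image("scene"); pt,dt=env.get_image("top")
cv2.imwrite("pics/s1.png",ps[:,:,::-1]);cv2.imwrite("pics/t1.png",pt[:,:,::-1])
E
```

```text
time_s: 1.7
tcp_pos: [0.4556, 0.092, 0.2277]
ee_rot: [0.0, 0.727, 0.686, 0.0]
wrist_force: [0.2, 0.2, -0.2]
gripper_width: 0.565
[1.20496158e-01 1.08281801e-01 1.75114652e+00 7.48371123e-06
 1.28157682e+00 1.78746527e-01] [0.45557717 0.09203165 0.22769559] [1.71547466e-04 7.27399296e-01 6.86214382e-01 2.38489435e-04]
```

View images.

View pics/s1.png

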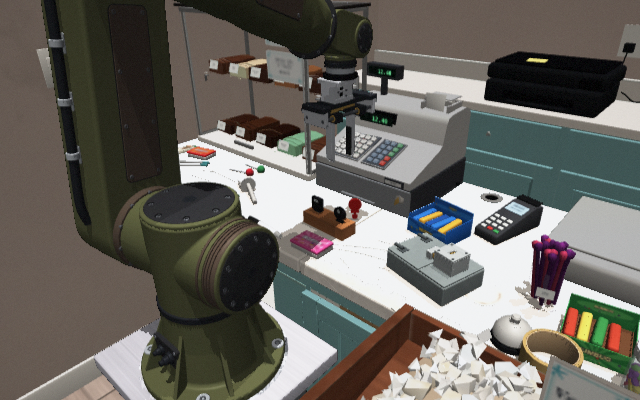

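View pics/t1.png

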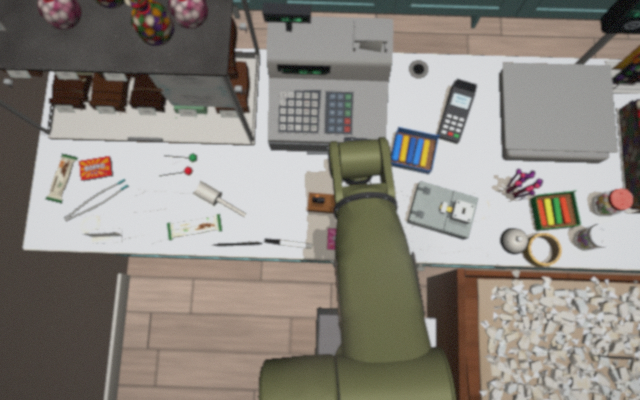

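The scene view shows the gripper above the block at (345,130) with the key below at (340,212). The arm hides the key from the top camera. I lower it to just above the heads and check alignment in the scene view.

```bash
python3 -m jog '0 0 0 0 0 0.02 110;0 0 0 0.001 0 0.05 110;0 0 0 0.002 0 0.08 110;0 0 0 0.002 0 0.11 110;0 0 0 0.002 0 0.12 110;0 0 0 0.002 0 0.124 110;0 0 0 0.002 0 0.124 110'; python3 - <<'E'
from h import *
import cv2
s=env.observe();print(s['tcp_pos'],s['ee_rot'])
ps,ds=env.get_image("scene")
crop(ps,290,140,390,215,8,"pics/s2.png")
p=s['tcp_pos'];print("tcp proj",proj("scene",p-[0,0,.022]))
for dx in(-1,1): print(proj("scene",p+[dx*.026,0,-.022]))
E
```

```text
time_s: 2.38
tcp_pos: [0.4552, 0.0963, 0.1037]
ee_rot: [-0.0, 0.725, 0.688, -0.0]
wrist_force: [1.0, 0.1, 1.0]
gripper_width: 0.573
[0.45518748 0.09625504 0.10373554] [-1.20329136e-04  7.25410945e-01  6.88316009e-01 -1.34380923e-04]
tcp proj (np.float64(338.2800263545119), np.float64(203.81778776546727))
(np.float64(331.378638380419), np.float64(207.62295962688776))
(np.float64(344.97810516984845), np.float64(200.12471310724314))
```

View pics/s2.png

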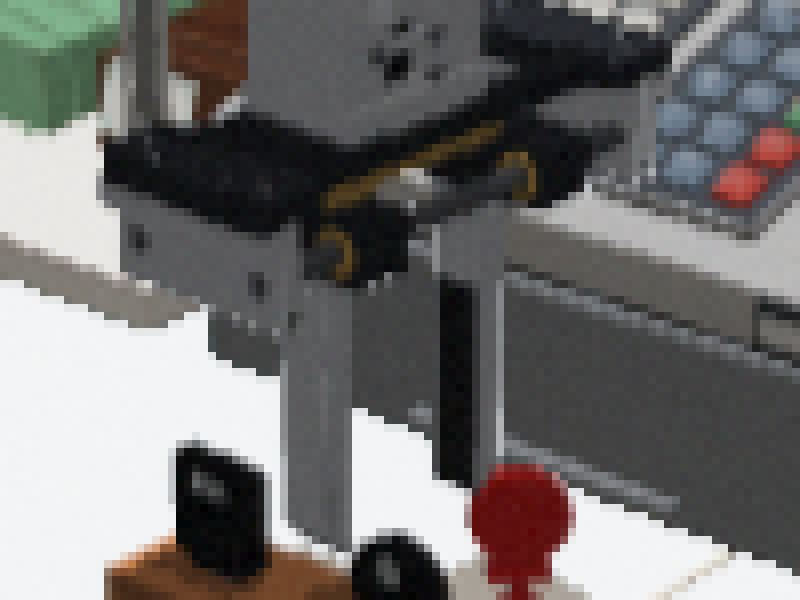

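Fingertip midpoint is about px (338.3,203.3), against (338.3,203.8) predicted, so the scene calibration holds. The jaws straddle the round head at (339.5,212). I descend and grip.

```bash
python3 -m jog '0 0 0 -0.001 0 0.015 110;0 0 0 -0.0015 0 0.03 110;0 0 0 -0.0015 0 0.04 110;0 0 0 -0.0015 0 0.043 110;0 0 0 -0.0015 0 0.043 110;0 0 0 -0.0015 0 0.043 110'; python3 - <<'E'
from h import *
import cv2
s=env.observe();print(s['tcp_pos'],s['wrist_force'])
ps,ds=env.get_image("scene")
crop(ps,290,160,390,235,8,"pics/s3.png")
E
```

```text
time_s: 2.93
tcp_pos: [0.4555, 0.0946, 0.0613]
ee_rot: [0.0, 0.726, 0.688, 0.0]
wrist_force: [0.6, -0.1, -0.4]
gripper_width: 0.571
[0.45551872 0.0946061  0.06131513] [ 0.63552352 -0.1190133  -0.36689231]
```

View pics/s3.png

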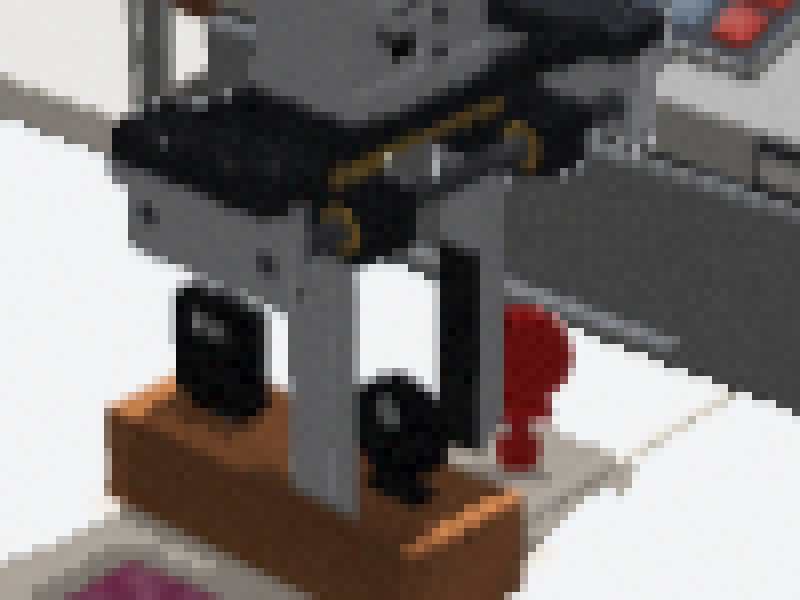

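```bash
python3 -m jog '0 0 0 0 0 0 160;0 0 0 0 0 0 200;0 0 0 0 0 0 220;0 0 0 0 0 0 230;0 0 0 0 0 0 240;0 0 0 0 0 0 250;0 0 0 0 0 0 255;0 0 0 0 0 0 255;0 0 0 0 0 0 255' 40; python3 - <<'E'
from h import *
import cv2
s=env.observe();print(s['tcp_pos'],s['wrist_force'],s['moment'],s['gripper_width']*94)
ps,ds=env.get_image("scene")
crop(ps,290,160,390,235,8,"pics/s4.png")
E
```

```text
time_s: 3.73
tcp_pos: [0.455, 0.0945, 0.0605]
ee_rot: [0.0, 0.726, 0.688, -0.0]
wrist_force: [0.1, -0.3, -0.3]
gripper_width: 0.103
[0.45502255 0.09450479 0.06046158] [ 0.10425605 -0.27363422 -0.2917615 ] [-0.04955002  0.11513062 -0.00204718] 9.648127785893843
```

View pics/s4.png

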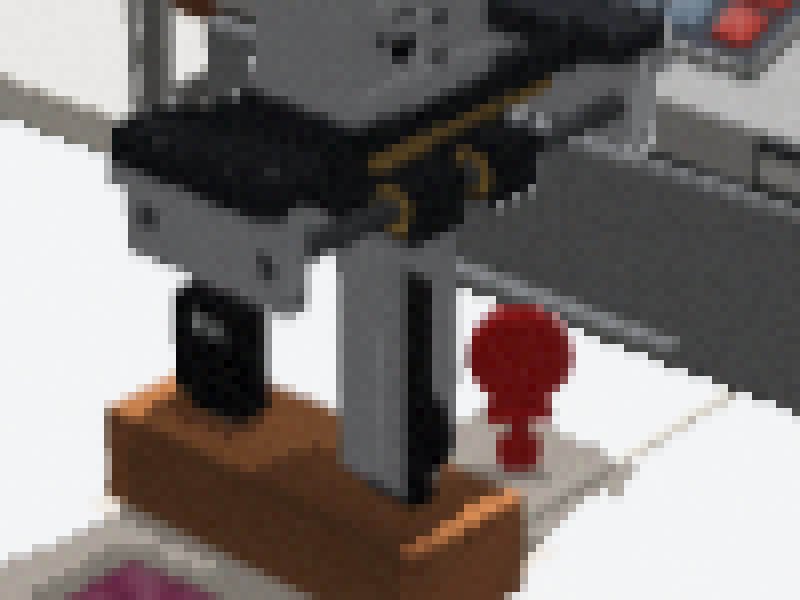

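Grip shows a 9.6 mm opening on the 10 mm head. I lift straight up.

```bash
python3 -m jog '0 0 0 0 0 0 255;0 0 0 0 0 -0.005 255;0 0 0 0 0 -0.012 255;0 0 0 0 0 -0.022 255;0 0 0 0 0 -0.034 255;0 0 0 0 0 -0.05 255;0 0 0 0 0 -0.07 255;0 0 0 0 0 -0.09 255;0 0 0 0 0 -0.11 255;0 0 0 0 0 -0.12 255;0 0 0 0 0 -0.12 255' 50; python3 - <<'E'
from h import *
import cv2
s=env.observe();print(s['tcp_pos'],s['wrist_force'],s['moment'],s['gripper_width']*94)
ps,ds=env.get_image("scene")
crop(ps,290,120,390,235,7,"pics/s5.png")
E
```

```text
time_s: 4.7
tcp_pos: [0.4559, 0.0946, 0.183]
ee_rot: [0.001, 0.726, 0.688, 0.002]
wrist_force: [0.2, 0.9, -0.6]
gripper_width: 0.102
[0.4558686  0.09460698 0.18299636] [ 0.21895379  0.91472944 -0.63159137] [-0.0271302   0.13675659 -0.00594816] 9.580680035294755
```

View pics/s5.png

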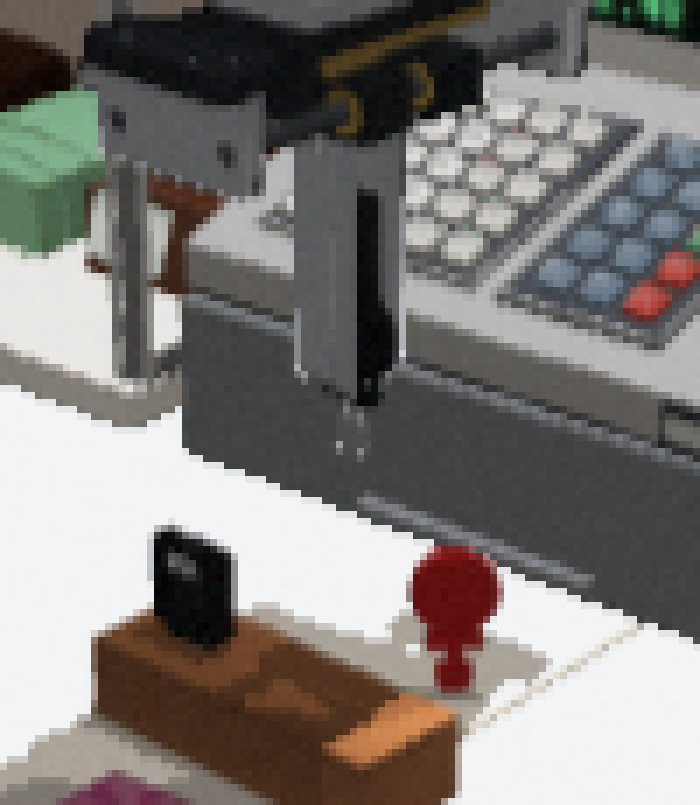

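Key is out, and the square one still stands in its slot. Now a more precise box yaw from the stored pictures, with no robot time spent.

```bash
python3 - <<'E'
from h import *
z=np.load("im0.npz")
# depth-based: points on lock top & box top
for n,p,d in(("top",z['pt'],z['dt']),("scene",z['ps'],z['ds'])):
    F,cx,cy,T=f(n)
    v,u=np.mgrid[0:400,0:640]
    P=np.stack([(u-cx)/F*d,-(v-cy)/F*d,-d],-1)@T[:3,:3].T+T[:3,3]
    near=(P[...,0]>.33)&(P[...,0]<.55)&(P[...,1]>-.32)&(P[...,1]<-.05)&(d>0)
    for nm,lo,hi in(("box",.042,.058),("lock",.08,.096)):
        m=near&(P[...,2]>lo)&(P[...,2]<hi)
        if nm=="lock": m&=(P[...,1]<-.185)
        k,lab,st,_=cv2.connectedComponentsWithStats(m.astype(np.uint8)); i=1+np.argmax(st[1:,4]); m=lab==i
        # pts projected at exact nominal plane
        zz=.05 if nm=="box" else .088
        Q=np.array([pz(n,a,b,zz)[:2] for a,b in zip(u[m],v[m])])
        r=cv2.minAreaRect((Q*1000).astype(np.float32)); print(n,nm,m.sum(),np.round(P[m][:,2].mean(),4),[np.round(x,1) for x in r])
E
```

```text
top box 2017 0.0502 [array([ 445.7, -175.1]), array([169.3, 120.4]), np.float64(74.9)]
top lock 351 0.0879 [array([ 435.4, -219.7]), array([51.4, 51.8]), np.float64(75.0)]Traceback (most recent call last):
  File "<stdin>", line 15, in <module>
  File "h.py", line 8, in pz
    o,d=ray(n,u,v); return o+d*(z-o[2])/d[2]
        ~~~^^^^^^^
  File "h.py", line 6, in ray
    F,cx,cy,T=f(n); d=np.array([(u-cx)/F,-(v-cy)/F,-1.]); return T[:3,3],T[:3,:3]@d
              ~^^^
  File "h.py", line 4, in f
    c=env.calibration(n); return 200/np.tan(np.radians(c['vfov']/2)),c['cx'],c['cy'],np.array(c['T'])
ValueError: time passes only in moves, steps and waits
```

```bash
python3 - <<'E'
from h import *
z=np.load("im0.npz")
# rectified top-down views of plane z=.088 and z=.05
for n,p in(("top",z['pt']),("scene",z['ps'])):
  for zz in(.05,.088):
    # out px: col -> -y, row -> -x ; 0.4mm/px
    H,W=480,560
    cs=[(0,0),(W,0),(W,H),(0,H)]; S=0.0005
    src=np.float32([proj(n,[.56-r*S,-.05-c*S,zz]) for c,r in cs])
    M=cv2.getPerspectiveTransform(np.float32(cs),src)
    o=cv2.warpPerspective(p,M,(W,H),flags=cv2.INTER_CUBIC|cv2.WARP_INVERSE_MAP)
    cv2.imwrite(f"pics/r_{n}_{int(zz*1000)}.png",o[:,:,::-1])
E
```

```text
(no output)
```

View pics/r_top_50.png

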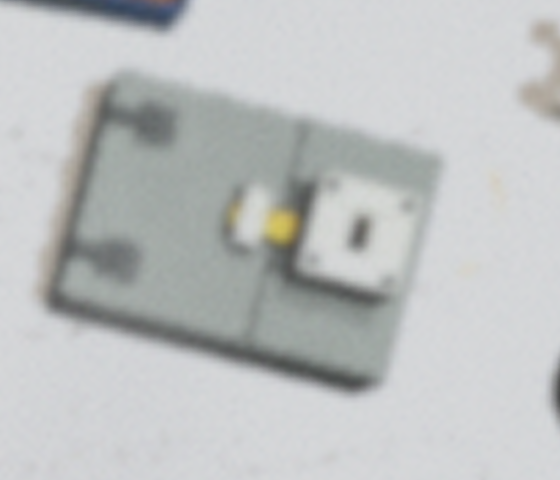

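View pics/r_scene_88.png

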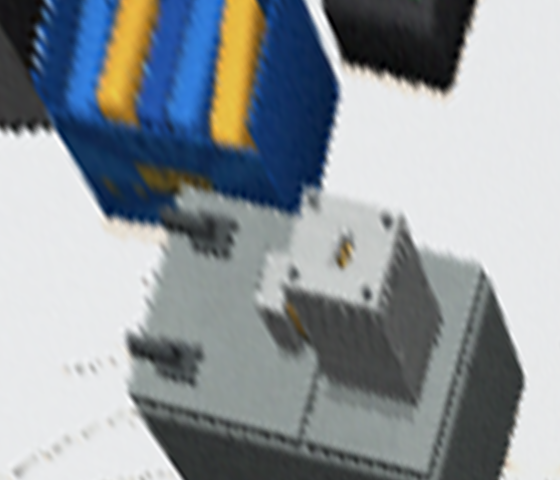

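View pics/r_top_88.png

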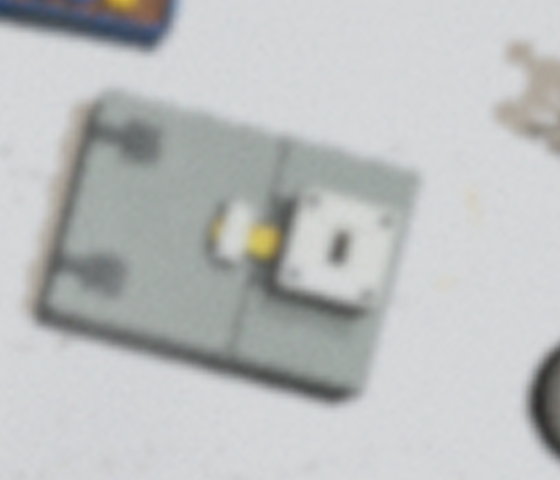

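View pics/r_scene_50.png

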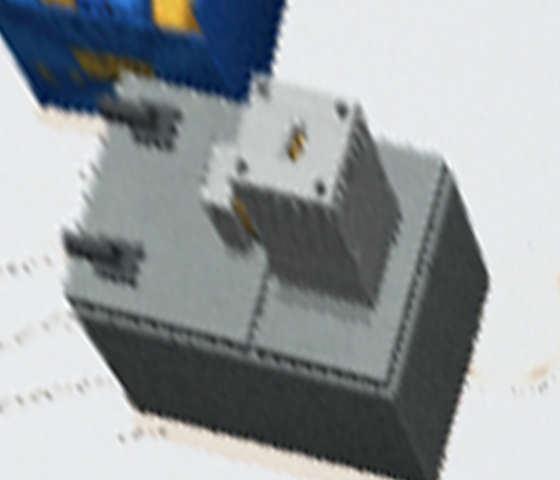

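Box yaw is −15.0° (the depth rectangle is 169×120 mm, matching 170×120) and the keyhole is near (0.436, −0.2205). Tool y must go from −3° to 75°. Moving over now.

```bash
python3 -m jog '0 0 -0.1 -0.015 0 0 255;0 0 -0.22 -0.04 0 0 255;0 0 -0.34 -0.07 -0.001 0 255;0 0 -0.46 -0.1 -0.001 0 255;0 0 -0.58 -0.132 -0.001 0 255;0 0 -0.7 -0.165 -0.002 0 255;0 0 -0.82 -0.198 -0.002 0 255;0 0 -0.94 -0.23 -0.002 0 255;0 0 -1.06 -0.26 -0.003 0 255;0 0 -1.18 -0.288 -0.003 0 255;0 0 -1.28 -0.305 -0.003 0.005 255;0 0 -1.362 -0.3155 -0.003 0.01 255'; python3 -m jog '0 0 0 0 0 0 255;0 0 0 0 0 0 255';  python3 - <<'E'
from h import *
import cv2
s=env.observe();print(s['q'],s['tcp_pos'],s['ee_rot'],s['wrist_force'],s['moment'],s['gripper_width']*94)
w,x,y,zz=s['ee_rot'];print(np.degrees(np.arctan2(2*y*y-1,2*x*y)))
ps,ds=env.get_image("scene");pt,dt=env.get_image("top")
np.savez("im1.npz",ps=ps,ds=ds,pt=pt,dt=dt)
cv2.imwrite("pics/t6.png",pt[:,:,::-1])
crop(ps,390,180,490,300,6,"pics/s6.png")
E
```

```text
time_s: 5.75
tcp_pos: [0.4346, -0.2222, 0.169]
ee_rot: [-0.001, 0.128, 0.992, 0.0]
wrist_force: [1.1, 0.7, 0.0]
gripper_width: 0.103
time_s: 5.92
tcp_pos: [0.4348, -0.2202, 0.1693]
ee_rot: [-0.001, 0.132, 0.991, 0.0]
wrist_force: [0.0, -1.0, -0.8]
gripper_width: 0.106
[-5.43974876e-01  2.21301488e-01  1.76257616e+00  9.32490601e-05
  1.16000959e+00 -1.84911518e+00] [ 0.43478801 -0.22018072  0.16931926] [-1.03460360e-03  1.32456185e-01  9.91188197e-01  4.97690922e-04] [ 0.04389465 -0.9833524  -0.80095638] [-0.0435639   0.02307874 -0.06338408] 9.984027459920586
74.77687206255963
```

View pics/s6.png

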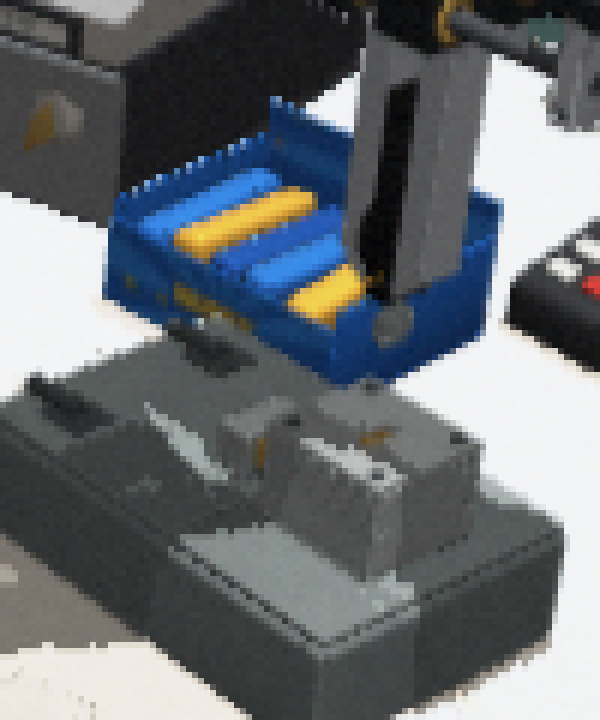

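View pics/t6.png

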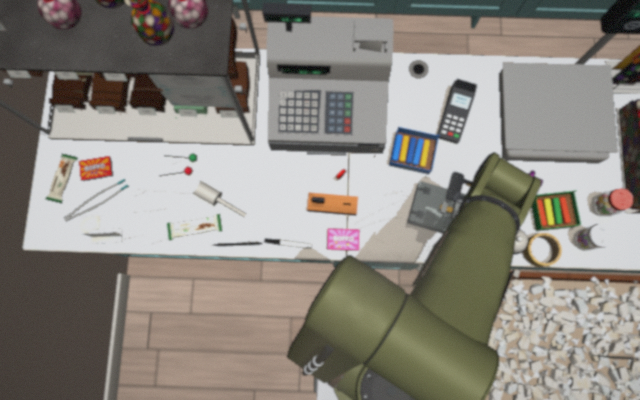

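Scene crop: the key's bit is at about px (454.8,233), the keyhole at (452.2,252.5). The top view shows the block keeping the square key, with the arm hiding the lock. I compare these with projections.

```bash
python3 - <<'E'
from h import *
p=np.load("im1.npz")['ps']
crop(p,435,205,475,265,12,"pics/s6b.png")
s=env.observe();t=s['tcp_pos']
a=np.radians(-15);ex=np.array([np.cos(a),np.sin(a),0]);ey=np.array([-np.sin(a),np.cos(a),0])
def cp(P): u,v=proj("scene",P); return np.round([(u-435+.5)*12,(v-205+.5)*12],1)
tip=t-[0,0,.0455]
print("tip",cp(tip),"tip corners",[cp(tip+sx*.007*ex+sy*.0025*ey).tolist() for sx in(-1,1) for sy in(-1,1)])
print("bit top",[cp(tip+[0,0,.012]+sx*.007*ex+sy*.0025*ey).tolist() for sx in(-1,1) for sy in(-1,1)])
h=np.array([.436,-.2205,.088])
print("hole",cp(h),[cp(h+sx*.008*ex+sy*.0035*ey).tolist() for sx in(-1,1) for sy in(-1,1)])
print("lock",[cp(h+sx*.025*ex+sy*.025*ey).tolist() for sx in(-1,1) for sy in(-1,1)])
print("d/dex 1mm",cp(h+.001*ex)-cp(h),"d/dey",cp(h+.001*ey)-cp(h),"dz",cp(h+[0,0,.001])-cp(h))
E
```

```text
tip [229.1 377.5] tip corners [[210.7, 396.9], [187.7, 383.6], [270.4, 371.4], [247.3, 358.3]]
bit top [[218.9, 334.3], [195.7, 321.2], [278.9, 309.0], [255.6, 296.2]]
hole [211.4 563.5] [[193.6, 588.3], [162.0, 568.9], [260.7, 558.0], [229.1, 539.0]]
lock [[219.7, 682.8], [-4.6, 542.2], [430.8, 585.1], [203.7, 451.8]]
d/dex 1mm [ 4.2 -1.9] d/dey [-4.5 -2.8] dz [ 0.7 -5. ]
```

View pics/s6b.png

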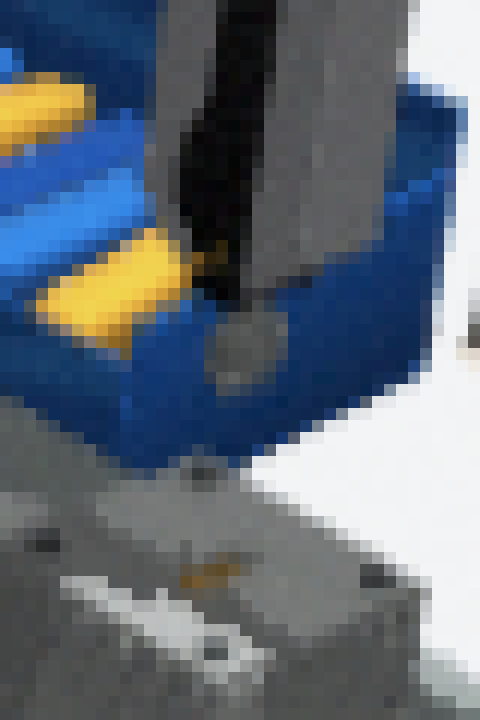

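```bash
python3 -m jog '0 0 0 0.001 0 0.01 255;0 0 0 0.0015 0.0005 0.02 255;0 0 0 0.0015 0.0005 0.027 255;0 0 0 0.0015 0.0005 0.031 255;0 0 0 0.0015 0.0005 0.032 255;0 0 0 0.0015 0.0005 0.032 255;0 0 0 0.0015 0.0005 0.032 255';  cat > look.py <<'E'
from h import *
import sys
s=env.observe();t=s['tcp_pos'];print(t,s['wrist_force'],s['moment'],s['gripper_width']*94)
ps,ds=env.get_image("scene")
np.savez("im_last.npz",ps=ps,ds=ds)
crop(ps,435,220,475,265,14,sys.argv[1])
a=np.radians(-15);ex=np.array([np.cos(a),np.sin(a),0]);ey=np.array([-np.sin(a),np.cos(a),0])
def cp(P): u,v=proj("scene",P); return np.round([(u-435+.5)*14,(v-220+.5)*14],1).tolist()
tip=t-[0,0,.0455]
print("bit bottom",[cp(tip+sx*.007*ex+sy*.0025*ey) for sx in(-1,1) for sy in(-1,1)])
print("bit top",[cp(tip+[0,0,.012]+sx*.007*ex+sy*.0025*ey) for sx in(-1,1) for sy in(-1,1)])
h=np.array([.436,-.2205,.088])
print("hole",cp(h),[cp(h+sx*.008*ex+sy*.0035*ey) for sx in(-1,1) for sy in(-1,1)])
E
python3 look.py pics/s7.png
```

```text
time_s: 6.6
tcp_pos: [0.4341, -0.2196, 0.1386]
ee_rot: [0.0, 0.131, 0.991, -0.0]
wrist_force: [-0.8, -0.2, -0.5]
gripper_width: 0.104
[ 0.4341253  -0.21957764  0.13860943] [-0.82750218 -0.22089016 -0.5429061 ] [ 0.0018717  -0.01246824 -0.00221143] 9.749471999513265
bit bottom [[217.1, 444.2], [190.8, 428.1], [285.9, 413.5], [259.5, 397.7]]
bit top [[226.3, 373.3], [199.8, 357.5], [295.5, 343.0], [268.8, 327.4]]
hole [246.7, 447.4] [[225.8, 476.3], [189.0, 453.8], [304.2, 441.0], [267.2, 418.9]]
```

View pics/s7.png

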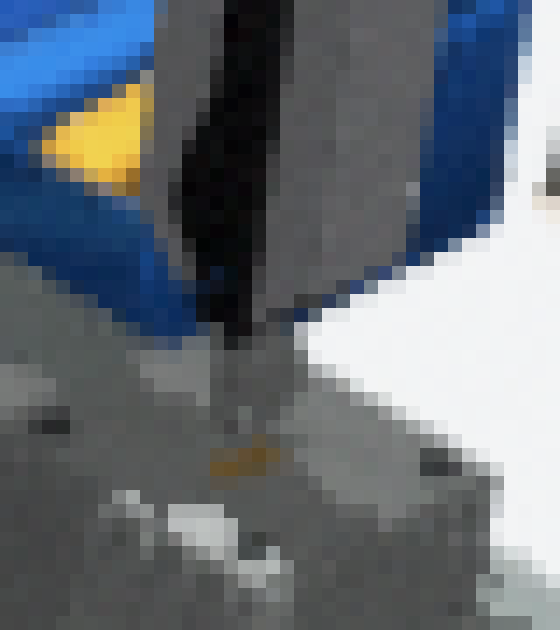

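```bash
python3 - <<'E'
from h import *
a=np.load("im_last.npz")['ps'];b=np.load("im0.npz")['ps']
o=[]
for p in(b,a):
    c=p[235:262,440:472].astype(np.float32)
    c=cv2.resize(c,None,fx=12,fy=12,interpolation=cv2.INTER_CUBIC)
    lo,hi=(20,255) if p is b else (20,160)
    o.append(np.clip((c-lo)/(hi-lo)*255,0,255).astype(np.uint8))
cv2.imwrite("pics/cmp7.png",np.hstack(o)[:,:,::-1])
E
```

```text
(no output)
```

View pics/cmp7.png

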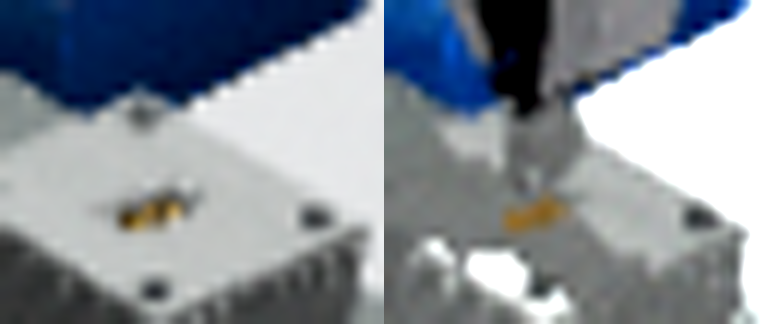

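```bash
python3 - <<'E'
from h import *
def cr(P,u0,v0,k): u,v=proj("scene",P); return np.round([(u-u0+.5)*k,(v-v0+.5)*k],1)
def sil(c,ex,ey,o,u0,v0,k):
    pts=np.array([cr(c+ex*(o+.0175*np.cos(t))+np.array([0,0,.0175*np.sin(t)])+ey*s*.005,u0,v0,k) for t in np.linspace(0,6.283,120) for s in(-1,1)])
    return pts[:,0].min(),pts[:,0].max()
# s4 : tool y yaw -3.05, tcp .455 .0945 .0605
a=np.radians(-3.05);ey=np.array([np.cos(a),np.sin(a),0]);tx=np.array([-np.sin(a),np.cos(a),0])
t=np.array([.4550,.0945,.0605])
for o in(-.002,0,.002): print("s4 disc u range",o,sil(t-[0,0,.004],tx,ey,o,290,160,8))
print("pad -x edge lines (faces at +-5)",[cr(t+tx*-.008+ey*s*.005+np.array([0,0,-.015]),290,160,8) for s in(-1,1)], "back",[cr(t+tx*-.008+ey*s*.0175+np.array([0,0,-.022]),290,160,8) for s in(-1,1)])
a=np.radians(75);ey=np.array([np.cos(a),np.sin(a),0]);tx=np.array([-np.sin(a),np.cos(a),0])
t=np.array([.4341,-.2196,.1386])
for o in(-.002,0,.002): print("s7 disc u range",o,sil(t-[0,0,.004],tx,ey,o,435,220,14))
print("finger edges",[cr(t+tx*.008+ey*s*.005+np.array([0,0,-.022]),435,220,14) for s in(-1,1)], "outer",[cr(t+tx*q*.008+ey*s*.0175+np.array([0,0,-.022]),435,220,14) for s in(-1,1) for q in(-1,1)])
print("hole",pz("scene",451.92,251.33,.088))
E
```

```text
s4 disc u range -0.002 (np.float64(347.4), np.float64(451.4))
s4 disc u range 0 (np.float64(342.8), np.float64(446.6))
s4 disc u range 0.002 (np.float64(338.2), np.float64(441.9))
pad -x edge lines (faces at +-5) [array([402.2, 473.2]), array([424. , 461.7])] back [array([374.6, 507.5]), array([450.9, 466.9])]
s7 disc u range -0.002 (np.float64(165.1), np.float64(396.1))
s7 disc u range 0 (np.float64(154.9), np.float64(386.3))
s7 disc u range 0.002 (np.float64(144.8), np.float64(376.4))
finger edges [array([243.7, 314.9]), array([190.3, 283.6])] outer [array([391.5, 319.6]), array([311.8, 354.8]), array([203.7, 211.9]), array([124.7, 245.2])]
hole [ 0.43615548 -0.21997879  0.088     ]
```

Cross-checks of the disc and finger silhouettes put the key about 1 mm off the TCP along the slot, which leaves the tip nearly over the hole. I descend in small steps by feel.

```bash
python3 -m jog '0 0 0 0 0.0005 0.002 255;0 0 0 0 0.0005 0.004 255;0 0 0 0 0.0005 0.005 255;0 0 0 0 0.0005 0.006 255;0 0 0 0 0.0005 0.0065 255;0 0 0 0 0.0005 0.0065 255'; python3 - <<'E'
from cell import env
s=env.observe();print(s['tcp_pos'].round(5),s['wrist_force'].round(2),s['moment'].round(3))
E
```

```text
time_s: 7.15
tcp_pos: [0.4341, -0.219, 0.1318]
ee_rot: [-0.0, 0.131, 0.991, 0.0]
wrist_force: [0.8, 0.6, -0.8]
gripper_width: 0.104
[ 0.43408 -0.21903  0.13182] [ 0.78  0.6  -0.81] [-0.013 -0.012 -0.011]
```

```bash
python3 -m jog '0 0 0 0 0 0.001 255;0 0 0 0 0 0.002 255;0 0 0 0 0 0.0025 255;0 0 0 0 0 0.0025 255' ; python3 - <<'E'
from h import *
s=env.observe();print(s['tcp_pos'].round(5),s['wrist_force'].round(2),s['moment'].round(3))
E
python3 look.py pics/s8.png
```

```text
time_s: 7.48
tcp_pos: [0.4341, -0.219, 0.1293]
ee_rot: [-0.0, 0.131, 0.991, 0.0]
wrist_force: [0.0, 0.4, -0.4]
gripper_width: 0.102
[ 0.43407 -0.21903  0.12931] [ 0.02  0.38 -0.4 ] [ 0.025 -0.001 -0.013]
[ 0.43406562 -0.21902603  0.12930668] [ 0.0165118   0.37604102 -0.39778339] [ 0.02477826 -0.00053978 -0.01316444] 9.625009278111447
bit bottom [[206.3, 497.3], [180.2, 481.1], [274.9, 466.3], [248.6, 450.4]]
bit top [[215.4, 427.1], [189.1, 411.1], [284.3, 396.5], [257.9, 380.8]]
hole [246.7, 447.4] [[225.8, 476.3], [189.0, 453.8], [304.2, 441.0], [267.2, 418.9]]
```

View pics/s8.png

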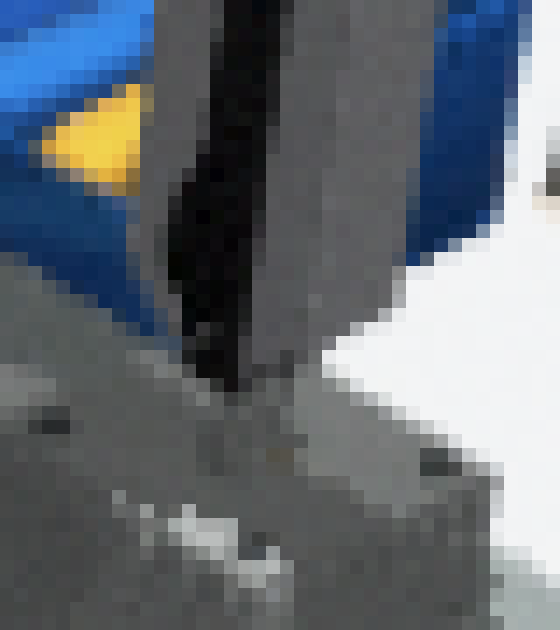

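No contact force with the tip a nominal 4 mm below the plate, so it has entered the slot. On down to the plug.

```bash
python3 -m jog '0 0 0 0 0 0.001 255;0 0 0 0 0 0.002 255;0 0 0 0 0 0.003 255;0 0 0 0 0 0.003 255'; python3 - <<'E'
from cell import env
s=env.observe();print(s['tcp_pos'].round(5),s['wrist_force'].round(2),s['moment'].round(3))
E
```

```text
time_s: 7.87
tcp_pos: [0.434, -0.219, 0.1262]
ee_rot: [-0.0, 0.131, 0.991, 0.0]
wrist_force: [0.7, 0.6, -0.4]
gripper_width: 0.104
[ 0.43404 -0.21901  0.12622] [ 0.66  0.58 -0.4 ] [ 0.061 -0.018  0.024]
```

```bash
python3 -m jog '0 0 0 0 0 0.001 255;0 0 0 0 0 0.002 255;0 0 0 0 0 0.003 255;0 0 0 0 0 0.004 255;0 0 0 0 0 0.004 255' 60; python3 - <<'E'
from cell import env
s=env.observe();print(s['tcp_pos'].round(5),s['wrist_force'].round(2),s['moment'].round(3))
E
```

```text
time_s: 8.28
tcp_pos: [0.4342, -0.2191, 0.1224]
ee_rot: [0.0, 0.131, 0.991, -0.0]
wrist_force: [-0.8, 0.3, 1.7]
gripper_width: 0.103
[ 0.43419 -0.21908  0.12244] [-0.81  0.27  1.67] [ 0.02   0.046 -0.024]
```

Pins are starting to resist (about 2 N up). I keep pushing.

```bash
python3 -m jog '0 0 0 0 0 0.001 255;0 0 0 0 0 0.002 255;0 0 0 0 0 0.003 255;0 0 0 0 0 0.003 255;0 0 0 0 0 0.003 255'; python3 - <<'E'
from cell import env
s=env.observe();print(s['tcp_pos'].round(5),s['wrist_force'].round(2),s['moment'].round(3))
E
python3 -m jog '0 0 0.03 0 0 0.001 255;0 0 0.03 0 0 0.002 255;0 0 -0.03 0 0 0.003 255;0 0 -0.03 0 0 0.004 255;0 0 0 0 0 0.004 255;0 0 0 0 0 0.004 255'; python3 - <<'E'
from cell import env
s=env.observe();print(s['tcp_pos'].round(5),s['wrist_force'].round(2),s['moment'].round(3))
E
```

```text
time_s: 8.7
tcp_pos: [0.4342, -0.2191, 0.1193]
ee_rot: [0.0, 0.131, 0.991, -0.0]
wrist_force: [1.0, -0.8, 1.5]
gripper_width: 0.1
[ 0.43416 -0.21908  0.11935] [ 0.99 -0.84  1.55] [-0.04  -0.075 -0.001]
time_s: 9.2
tcp_pos: [0.4342, -0.2191, 0.1154]
ee_rot: [0.0, 0.132, 0.991, -0.0]
wrist_force: [0.2, -0.2, 2.4]
gripper_width: 0.1
[ 0.43418 -0.21909  0.1154 ] [ 0.2  -0.21  2.4 ] [-0.066 -0.117 -0.01 ]
```

```bash
python3 -m jog '0 0 0 0 0 0.0005 255;0 0 0 0 0 0.001 255;0 0 0 0 0 0.0015 255;0 0 0 0 0 0.0015 255;0 0 0 0 0 0.0015 255'; python3 look.py pics/s9.png
```

```text
time_s: 9.62
tcp_pos: [0.4342, -0.2191, 0.1144]
ee_rot: [0.0, 0.13, 0.991, -0.0]
wrist_force: [-0.9, 0.6, 8.7]
gripper_width: 0.106
[ 0.43423143 -0.21910452  0.11438758] [-0.89938374  0.60022025  8.67541792] [ 0.23797009  0.34333264 -0.0105401 ] 9.944677346491769
bit bottom [[196.2, 583.0], [170.3, 566.6], [264.4, 551.7], [238.3, 535.6]]
bit top [[205.2, 513.9], [179.1, 497.7], [273.7, 482.9], [247.5, 466.9]]
hole [246.7, 447.4] [[225.8, 476.3], [189.0, 453.8], [304.2, 441.0], [267.2, 418.9]]
```

View pics/s9.png

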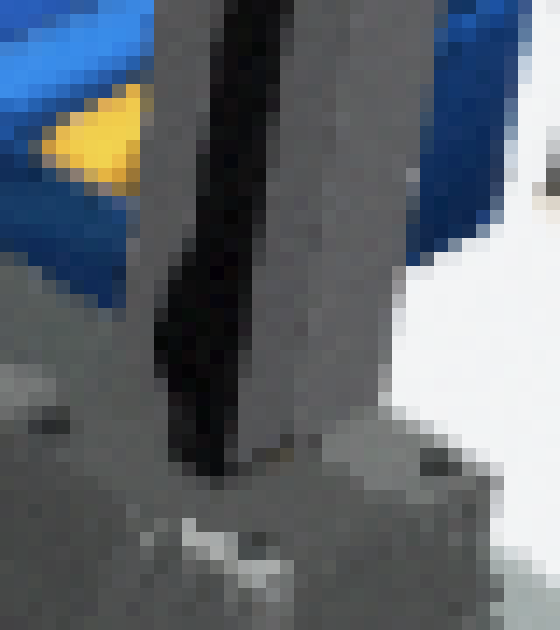

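Force rose to 8.7 N at TCP z 0.1144, against 0.1145 nominal for seated. I push more firmly with a wiggle to check that this is the true stop.

```bash
python3 -m jog '0 0 0.03 0 0 0.0005 255;0 0 0.03 0 0 0.001 255;0 0 -0.03 0 0 0.0012 255;0 0 -0.03 0 0 0.0012 255;0 0 0 0 0 0.0012 255;0 0 0 0 0 0.0012 255'; python3 - <<'E'
from cell import env
s=env.observe();print(s['tcp_pos'].round(5),s['wrist_force'].round(2),s['moment'].round(3))
E
```

```text
time_s: 10.17
tcp_pos: [0.4348, -0.2194, 0.1143]
ee_rot: [0.001, 0.131, 0.991, -0.0]
wrist_force: [-4.5, 2.8, 21.6]
gripper_width: 0.1
[ 0.43475 -0.21941  0.11432] [-4.52  2.76 21.61] [0.493 0.724 0.076]
```

It is a hard stop: 13 N more moved it 0.07 mm, so the key is seated. I ease the push a little and start turning clockwise (tool z positive). The shifts compensate for the key axis being about 1 mm off the TCP.

```bash
python3 -m jog '0 0 0 0 0 -0.0006 255;0 0 0.08 0 0.0001 -0.0006 255;0 0 0.16 0 0.0002 -0.0006 255;0 0 0.24 0 0.0002 -0.0006 255;0 0 0.32 0 0.0003 -0.0006 255;0 0 0.4 -0.0001 0.0004 -0.0006 255;0 0 0.48 -0.0001 0.0005 -0.0006 255;0 0 0.5 -0.0001 0.0005 -0.0006 255;0 0 0.5 -0.0001 0.0005 -0.0006 255'; python3 - <<'E'
from cell import env
import numpy as np
s=env.observe();print(s['tcp_pos'].round(5),s['wrist_force'].round(2),s['moment'].round(3),s['q'].round(3))
w,x,y,z=s['ee_rot'];print(np.degrees(np.arctan2(2*y*y-1,2*x*y)),s['gripper_width']*94)
E
```

```text
time_s: 10.92
tcp_pos: [0.4351, -0.2189, 0.1144]
ee_rot: [0.001, 0.372, 0.928, -0.0]
wrist_force: [0.7, -0.0, 13.4]
gripper_width: 0.103
[ 0.43509 -0.21893  0.11437] [ 6.800e-01 -1.000e-02  1.336e+01] [ 0.091 -0.06   0.096] [-0.541  0.291  1.818  0.     1.03  -1.349]
46.282515790611335 9.683408019873838
```

```bash
python3 -m jog '0 0 0.1 0 0.0001 0 255;0 0 0.2 0 0.0002 0 255;0 0 0.3 0 0.0003 0 255;0 0 0.4 -0.0001 0.0004 0 255;0 0 0.5 -0.0001 0.0005 0 255;0 0 0.6 -0.0002 0.0006 0 255;0 0 0.7 -0.0002 0.0006 0 255;0 0 0.8 -0.0003 0.0007 0 255;0 0 0.9 -0.0004 0.0008 0 255;0 0 1.0 -0.0005 0.0008 0 255;0 0 1.05 -0.0005 0.0009 0 255;0 0 1.05 -0.0005 0.0009 0 255'; python3 - <<'E'
from cell import env
import numpy as np
s=env.observe();print(s['tcp_pos'].round(5),s['wrist_force'].round(2),s['moment'].round(3),s['q'].round(3))
w,x,y,z=s['ee_rot'];print(np.degrees(np.arctan2(2*y*y-1,2*x*y)),s['gripper_width']*94)
E
```

```text
time_s: 11.92
tcp_pos: [0.4359, -0.2188, 0.1144]
ee_rot: [0.001, 0.788, 0.616, 0.0]
wrist_force: [-1.3, -1.5, 14.0]
gripper_width: 0.102
[ 0.43588 -0.21877  0.11437] [-1.33 -1.51 13.97] [-0.155  0.383  0.088] [-0.54   0.293  1.816 -0.     1.031 -0.296]
-13.98449718571873 9.587935164140323
```

Turned 89° so far, torque 0.09 N m. I need about 1.72 rad (play included), so on to the stop.

```bash
python3 -m jog '0 0 0.06 0 0.0001 0 255;0 0 0.12 0 0.0001 0 255;0 0 0.17 0 0.0001 0 255;0 0 0.17 0 0.0001 0 255;0 0 0.17 0 0.0001 0 255'; python3 - <<'E'
from cell import env
import numpy as np
s=env.observe();print(s['tcp_pos'].round(5),s['wrist_force'].round(2),s['moment'].round(3),s['q'].round(3))
w,x,y,z=s['ee_rot'];print(np.degrees(np.arctan2(2*y*y-1,2*x*y)),s['gripper_width']*94)
E
python3 -m jog '0 0 0.03 0 0 0 255;0 0 0.05 0 0 0 255;0 0 0.05 0 0 0 255;0 0 0.05 0 0 0 255'; python3 - <<'E'
from cell import env
import numpy as np
s=env.observe();print(s['tcp_pos'].round(5),s['wrist_force'].round(2),s['moment'].round(3),s['q'].round(3))
w,x,y,z=s['ee_rot'];print(np.degrees(np.arctan2(2*y*y-1,2*x*y)),s['gripper_width']*94)
E
```

```text
time_s: 12.33
tcp_pos: [0.436, -0.2188, 0.1144]
ee_rot: [0.001, 0.836, 0.548, 0.0]
wrist_force: [-1.2, -0.7, 13.7]
gripper_width: 0.102
[ 0.43598 -0.21883  0.11437] [-1.22 -0.73 13.73] [-0.28   0.37   0.009] [-0.54   0.293  1.816 -0.     1.031 -0.129]
-23.54203083871417 9.62031374292113
time_s: 12.67
tcp_pos: [0.436, -0.2189, 0.1144]
ee_rot: [0.001, 0.85, 0.527, 0.0]
wrist_force: [-1.3, -0.3, 15.3]
gripper_width: 0.106
[ 0.43601 -0.21886  0.11439] [-1.28 -0.34 15.28] [-0.309  0.295  0.13 ] [-0.54   0.293  1.816 -0.     1.031 -0.079]
-26.390793642993682 9.936749146049062
```

```bash
python3 -m jog '0 0 0.05 0 0 0 255;0 0 0.06 0 0 0 255;0 0 0.06 0 0 0 255'; python3 - <<'E'
from h import *
s=env.observe();print(s['tcp_pos'].round(5),s['wrist_force'].round(2),s['moment'].round(3))
w,x,y,z=s['ee_rot'];print(np.degrees(np.arctan2(2*y*y-1,2*x*y)),s['gripper_width']*94)
M=[]
for i in range(4):
    ps,_=env.get_image("scene"); s=env.observe();M.append(s['moment'][2])
print(np.round(M,3))
pt,_=env.get_image("top")
crop(ps,380,160,490,300,5,"pics/s10.png")
crop(pt,380,150,560,260,4,"pics/t10.png")
for n in("box_key","spare_key"):
  print(n,[(np.round(r['point'],3).tolist(),round(float(r['score']),2)) for r in env.mark_of(n,"scene")])
E
```

```text
time_s: 12.92
tcp_pos: [0.4361, -0.2189, 0.1144]
ee_rot: [0.001, 0.865, 0.501, 0.0]
wrist_force: [-1.1, -1.5, 12.8]
gripper_width: 0.102
[ 0.43605 -0.21886  0.11438] [-1.08 -1.51 12.79] [-0.222  0.224  0.182]
-29.865480951135968 9.61074690627416
[0.143 0.133 0.161 0.181]
box_key [([0.539, 0.114, 0.002], 0.74), ([0.435, -0.22, 0.07], 0.48)]
spare_key [([0.46, 0.174, 0.019], 0.44)]
```

View pics/s10.png

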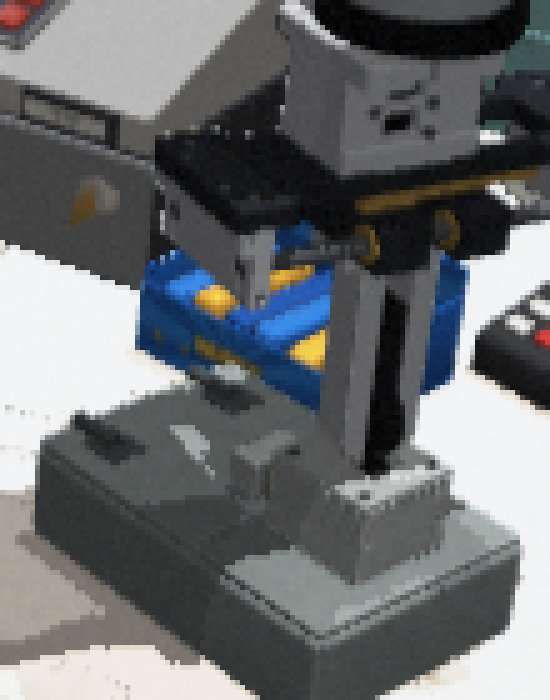

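View pics/t10.png

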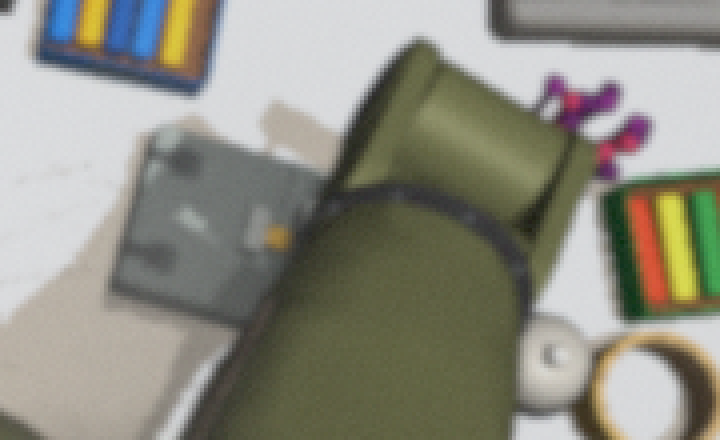

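Top view: the bolt's brass end no longer shows beyond the staple (it did at the start), and the torque has risen past 0.1 N m. A little more turn to confirm the stop.

```bash
python3 -m jog '0 0 0.03 0 0 0 255;0 0 0.06 0 0 0 255;0 0 0.06 0 0 0 255;0 0 0.06 0 0 0 255;0 0 0.06 0 0 0 255'; python3 - <<'E'
from h import *
M=[];Z=[]
for i in range(6):
    pt,_=env.get_image("top"); s=env.observe();M.append(s['moment'][2]);Z.append(s['wrist_force'])
w,x,y,z=s['ee_rot'];print(np.degrees(np.arctan2(2*y*y-1,2*x*y)),s['gripper_width']*94,s['tcp_pos'].round(4),s['time_s'])
print(np.round(M,3),np.mean(Z,0).round(2))
a=np.load("im0.npz")['pt'][185:230,410:470];b=pt[185:230,410:470]
o=np.hstack([cv2.resize(c,None,fx=6,fy=6,interpolation=cv2.INTER_CUBIC) for c in(a,b)])
cv2.imwrite("pics/cmp11.png",o[:,:,::-1])
E
```

```text
time_s: 13.68
tcp_pos: [0.4361, -0.2188, 0.1144]
ee_rot: [0.001, 0.88, 0.475, 0.001]
wrist_force: [-0.6, -1.0, 12.7]
gripper_width: 0.105
-33.237795168084666 9.755802752459925 [ 0.4361 -0.2188  0.1144] 13.9833
[0.359 0.34  0.329 0.397 0.351 0.317] [ 0.13 -0.5  12.62]
```

View pics/cmp11.png

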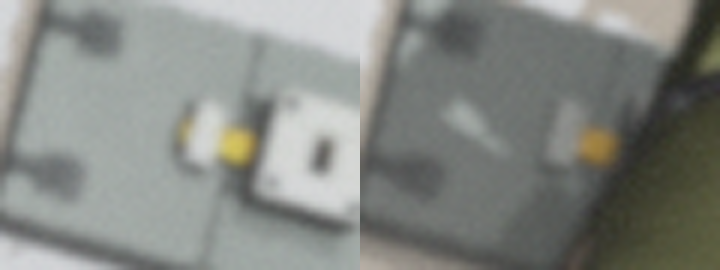

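Torque jumped to 0.35 N m, so the plug is on its stop (spring and friction alone give at most 0.1). The brass end beyond the staple (left picture, 185,132) is gone (right). I relax slightly, keep the bias, check, and hand in.

```bash
python3 -m jog '0 0 -0.02 0 0 0 255;0 0 -0.02 0 0 0 255;0 0 -0.02 0 0 0 255;0 0 -0.02 0 0 0 255;0 0 -0.02 0 0 0 255;0 0 -0.02 0 0 0 255'; python3 - <<'E'
from h import *
M=[]
for i in range(5):
    ps,_=env.get_image("scene"); s=env.observe();M.append(s['moment'][2])
print(np.round(M,3),s['wrist_force'].round(1),s['tcp_pos'].round(4),s['gripper_width']*94,s['time_s'])
cv2.imwrite("pics/fin.png",ps[:,:,::-1])
E
```

```text
time_s: 14.48
tcp_pos: [0.4361, -0.2188, 0.1144]
ee_rot: [0.001, 0.875, 0.484, 0.001]
wrist_force: [0.6, -0.6, 13.2]
gripper_width: 0.102
[0.25  0.21  0.227 0.247 0.235] [-0.  -0.6 13.4] [ 0.4361 -0.2188  0.1144] 9.53635258018733 14.7333
```

View pics/fin.png

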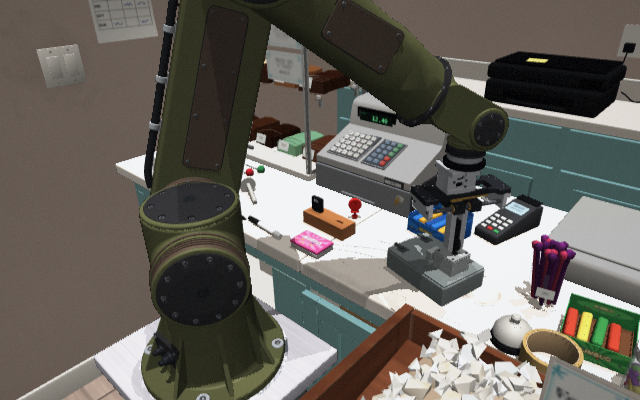

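The final view shows the square key standing in the block (317,205), the red key untouched (355,205), the tin in place (312,243), and the gripper holding the key in the lock (455,245). Handing in.

```bash
python3 -c "
from cell import env
env.job_done(); print(env.observe()['time_s'])"
```

```text
the job is handed in; nothing more can be done
the job is handed in; nothing more can be done
```

The round-headed black key is in the cash box lock, turned a quarter turn clockwise and still held there. I handed in at about 14.7 s of the 51 s allowed; no verdict was reported.

- **Seated:** the key went down to the shoulder's nominal height (TCP z 0.1144 m against 0.1145 expected). A firmer push to about 22 N moved it only 0.07 mm.
- **Turned:** I turned it until the torque rose to 0.35 N m, well above the spring and friction limit of 0.1, so the plug is on its stop. I then eased off slightly and held it with about 0.23 N m of torque, a 13 N downward push and a 60 N grip. The arm turned about 1.87 rad against an expected 1.72, which I put down to compliance in the grip.
- **Left alone:** in the last scene picture the square-headed key stands in its slot, and the red key and mint tin look unmoved. I did not check the marker or wrapped bar up close, but the arm never worked near them.

**What did not fully agree:**
- The two cameras placed the keyhole 2–3 mm apart. I settled it from the picture of the fingers and by feel on the way in.
- A small brass-coloured spot stayed visible beside the key in the close picture when it was seated, which the shoulder should have covered. I went by the hard stop instead.
- The bolt's end beyond the staple is gone, but some brass still shows between the staple and the lock case.

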